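Tip the model tower over into a slab

ROBOT

A 6-joint arm with a two-finger parallel gripper is mounted at the origin on the work surface. World frame = base frame: x ahead of the robot, y to its left, z up, the work surface at z = 0. Lengths are in m, angles in rad, forces in N, time in s.
With the tool pointing down it reaches from about 0.3 to 0.875 m from the base axis. Payload 6.4 kg.
Tool frame: the origin (TCP) lies between the finger pads; the fingertips stand ctrl.tip_reach ahead of it and the grasp point (between the pads) lies 11 mm behind it (ctrl.tip_reach is the distance from the TCP to the fingertips, in m); z points along the fingers, x is the direction in which the jaws open and shut, and the axes are right-handed (so a half turn about z gives the same grasp; the last joint's range is limited). The gripper opens to 85 mm and grips with 20 to 120 N. Pads are 22 mm wide; open, the fingers measure 114 mm over their backs; the gripper's body (76 mm by 85 mm) begins 54 mm behind the grasp point. The pads swing forward as they close: fully open they stand 13 mm farther back than shut.
Start: joints at [1.117, 0.181, 1.607, -0, 1.354, -0.206], TCP at [0.141, 0.557, 0.239] pointing down, gripper open.
Joint ranges: [-2.99, 2.99], [-0.89, 2.07], [0.3, 2.58], [-1.14, 4.28], [0, 2.63], [-3.12, 3.12]. Speed limits (rad/s): [2.57, 2.57, 3.01, 3.14, 3.14, 3.14].

INTERFACE

Orientations are given as a unit quaternion [w, x, y, z].
In Python, from bench import telemetry, viewer, ticket, nets, ctrl gives the robot as it stands.
- The arm moves only by the tool step_arm, never from a script. Its argument "plan" is a list of rows, each a list of 2 entries, a list of its own where there are three numbers: the shift along the tool's x, y, z in m, then the turn, a rotation vector about the tool's x, y, z in degrees. A call has 1 to 5 rows; each row is the pose to reach, as a shift and turn from the pose commanded when the call began, along the tool's axes at that moment; what a row does not reach only later rows make up. A row lasts 1/10 s, in which the tool goes at most 50 mm and 8.59 degrees, less where a joint would pass 70% of its speed; a pose out of reach is approached as far as the arm can. A call with a gripper value outside its range is refused whole. "fingers" is the opening in per cent of the stroke, from 0 (shut) to 100 (fully open), set as the call begins (left out, the last holds). The fingers move at their own pace and stop on an object; the grip force is fixed at half the most. Time passes only in rows, so rows that repeat a pose let the fingers close. It gives the time, the measured TCP pose, the force and the opening at its end, in the units of the state.
- telemetry.get_obs(): the state, without advancing time (a new reading comes with each control period).
- viewer.camera(name): name is "side" or "top"; returns the picture (384x512x3 uint8, red, green, blue); there is no depth.
- viewer.get_calibration(name): a dict with "K" (3x3 intrinsics, pixels), "origin" and "orientation" of the camera in the world. Camera axes: x right, y up, looking along -z (the intrinsics and any distortion apply to the point x, -y, -z); pixel columns grow to the right and rows downward; lengths in m; the calibration is good to about 2 mm. A picture is of the moment at which its call begins. get_calibration takes no time and is no camera call.
- ticket.hand_in(): hands the job in, once; it reports no verdict.
Trained networks look in the newest picture that a camera, given by its name, has taken for a name from the list of things; names that differ only in an ending like _2 or _b are one class to them, and where a whole thing is asked for, a point or a joint stands for the part that bears it (a point fixed in the world has none). Each returns a list of dicts, best first, with "score" (0 to 1); they miss things now and then, are a little off and sometimes report something else, mostly with a low value. They report only what shows in the picture. A call takes as long as a camera call. They do not tell look-alikes from the thing itself.
- nets.boxes_of(thing, camera): "extent" ([left, top, right, bottom] in pixels, round what is visible of it).
The state is a dict: "time_s": time; "q": joint angles; "dq": joint speeds; "joint_efforts": joint torques, N m; "eef_pos": TCP position; "eef_rot": TCP orientation; "wrist_force": force on the tool from outside, world axes, zero at the start; "torque": the same for the moment, N m; "opening": opening from 0.0 (shut) to 1.0 (fully open).
Only numpy, scipy, OpenCV 4.12 (cv2) and the standard library are available. Lean on these libraries where they do the work, as an engineer would, in place of code of your own. Each camera call takes 0.05 s, during which the arm holds its last target.

TASK

On the model board stand two white model buildings; the architects want to see the taller one as a low slab. Without gripping or lifting it, push the tall tower over so that it falls towards the long low wooden wall at the edge of the board, then push it along, lying down, until its top end is up against that wall, with the whole building still within the marked strip it stood on. Leave the shorter building, the model trees and everything else on the table where they are.

Things in the scene. Friction and masses are not known exactly. Their poses are not given: they have to be found in the camera images.
- board: Fixed grey model board, 270 (x) by 300 (y) by 12 mm; origin at the centre of its underside, top at z = 12 mm. A fixed wooden wall, 10 mm thick, 16 mm above the board's top, runs along its whole +y edge; its inner face is at y = 135 mm. Two flat cork-brown strips (plots), each 80 mm wide, centre lines x = -60 and +60 mm, run along y from -120 mm to the wall. Its place and yaw vary.
- wall_face (a point): Middle of the wall's inner face, at board x = 0, y = 135 mm, 8 mm above the board's top.
- tower: Tall tower: loose white block, 50 x 50 x 150 mm, 0.2 to 0.4 kg. Origin at the centre of its foot, z along its height. Starts upright on either plot, foot at board y -90 to -66 mm, its y axis within 0.05 rad of the board's +y. Pushed high up towards the wall it tips about its foot's edge without sliding, falls by itself beyond about 20 degrees and lies 25 to 50 mm short of the wall.
- tower_top (a point): Centre of the tower's top end face, 150 mm from the foot along its z.
- tower_mid (a point): Centre of the tower, 75 mm from the foot along its z.
- block: The shorter building, to be left alone: same white block with windows, 50 x 50 x 80 mm, upright on the other plot; origin at the centre of its foot, z up.
- tree_a: Loose model tree, 53 mm high, foot 24 mm and ball crown 26 mm across, standing on the board near its -x edge, beside the plot; origin at the centre of its foot.
- tree_b: The same kind of tree near the board's +x edge.
- glue: Loose white glue bottle, 44 mm across, 100 mm high, standing on the table left of the board; origin at its foot.
- tape: Loose roll of paper tape lying flat, 90 mm across, 22 mm high, on the table right of the board; origin at the centre of its underside.
- tube: Loose square aluminium tube 30 x 30 x 200 mm lying on the table left of the board; origin at the centre of its underside, length along its y.
- brush: Loose flat hand brush with a wooden handle, roughly 200 mm long, lying on the table right of the board; its length runs along its x.
Not all that is in view belongs to the job. What is shaped like the tower but black, turquoise or yellow is not meant.

How it is judged:
On the way:
1. the tower lies on its side, its top end towards the wall (angle between tower's own z axis and vertical between 1.45 and 1.7 rad and y of tower_top in the frame of board above 0.05 m), for 0.1 s.
At the end, for the whole second after the job is handed in: The tower lies flat on the board, at rest, top end within 5 mm of the wall, both ends centred within 15 mm of its own plot's centre line; the shorter building stands within 10 mm of its start, and the trees and other loose things within 15 mm of theirs (angle between tower's own z axis and vertical between 1.5 and 1.64 rad and y of tower_top in the frame of board above 0.13 m and height (world z) of tower_mid between 0.033 and 0.042 m and ((x of tower in the frame of board between -0.075 and -0.045 m and x of tower_top in the frame of board between -0.075 and -0.045 m and x of block in the frame of board above 0 m) or (x of tower in the frame of board between 0.045 and 0.075 m and x of tower_top in the frame of board between 0.045 and 0.075 m and x of block in the frame of board below 0 m)) and linear speed of tower below 0.01 m/s and angle between block's own z axis and vertical below 0.1 rad and distance of block from where it was at the start of the episode below 0.01 m and distance of each of tree_a, tree_b, glue, tape, tube, brush from where it was at the start of the episode below 0.015 m); the robot touches nothing.
It fails at once if the tower is lifted or carried instead of pushed (more than about 13 mm clear of the board) (height (world z) of tower above 0.05 m or height (world z) of tower_mid above 0.104 m).
It fails at once if the shorter building is pushed more than 10 mm or tipped (distance of block from where it was at the start of the episode above 0.01 m or angle between block's own z axis and vertical above 0.2 rad).
It fails at once if a tree, the glue bottle, tape roll, tube or brush is moved more than 15 mm (distance of any of tree_a, tree_b, glue, tape, tube, brush from where it was at the start of the episode above 0.015 m).
It also fails if it takes over 38 s, if anything falls off the work surface, if the arm or the gripper's body presses on something with over 40 N, if the wrist force passes 120 N, or if a joint passes its speed limit or range.

## Working session

There is one attempt and no reset: what is moved stays moved. The work goes in short steps, Python scripts to look and compute and a tool call to move; the robot and the scene stay as the last step left them, time stands still between calls to the robot, and variables do not carry over. Pictures are saved under pics/ and viewed, and the job is handed in when it is done.

Besides the shell and the picture viewer there is one more tool, called as name(argument=value, ...), one argument or row to a line, values as JSON. step_arm: Moves the arm, as the interface text tells. Its arguments: {"type":"object","properties":{"plan":{"type":"array"},"fingers":{"type":"number"}},"required":["plan"]}

```bash
mkdir -p pics; ls; python3 - <<'E'
from bench import telemetry, viewer, ticket, nets, ctrl
import cv2
print(telemetry.get_obs(), ctrl.tip_reach)
for n in ("side","top"):
    im=viewer.camera(n); cv2.imwrite(f"pics/{n}0.png",im[:,:,::-1])
    print(n,viewer.get_calibration(n))
    for t in ("board","tower","block","tree_a","glue","tape","tube","brush"):
        print(t,[(d["extent"],round(d["score"],2)) for d in nets.boxes_of(t,n)])
E
```

```text
pics
{'time_s': 0.0, 'q': array([ 1.11672317e+00,  1.81489616e-01,  1.60800383e+00,  2.31854986e-06,
        1.35383355e+00, -2.06258653e-01]), 'dq': array([ 8.44790691e-04,  8.62484286e-04, -1.60164584e-03, -7.13724670e-05,
        1.23357635e-04, -5.53731880e-04]), 'joint_efforts': array([-8.89229723e-04, -4.44873869e+01, -3.51331115e+01, -3.15723782e-04,
        9.26148175e-03,  2.88216904e-05]), 'eef_pos': array([0.14075526, 0.55694591, 0.23841509]), 'eef_rot': array([ 3.80251629e-04,  7.89077108e-01,  6.14293549e-01, -7.79351680e-04]), 'wrist_force': array([-0.49168566,  0.2680388 ,  0.38718368]), 'torque': array([ 0.01422566, -0.02925746, -0.00981264]), 'opening': 0.99988558659594} 0.008
side {'K': array([[381.78023671,   0.        , 259.50891439],
       [  0.        , 381.78023671, 194.60040521],
       [  0.        ,   0.        ,   1.        ]]), 'origin': array([0.46680465, 0.7270052 , 0.90117705]), 'orientation': array([-0.01785523, -0.00972444,  0.37450351,  0.92700256])}
board [([195.8, 197.0, 298.7, 276.9], 0.79), ([198.5, 244.7, 209.4, 262.9], 0.59)]
tower [([259.9, 1
[... 548 characters left out ...]
4868,   0.        , 253.80730913],
       [  0.        , 391.34244868, 192.21946712],
       [  0.        ,   0.        ,   1.        ]]), 'origin': array([0.30027408, 0.01207799, 1.41369816]), 'orientation': array([-0.70353822, -0.06389555,  0.06073199,  0.70516874])}
board [([210.5, 158.9, 299.6, 237.6], 0.63)]
tower [([307.3, 176.0, 336.9, 206.4], 0.7), ([271.1, 200.4, 286.9, 218.7], 0.6)]
block [([267.9, 169.4, 288.8, 186.9], 0.5)]
tree_a [([229.9, 227.8, 231.0, 230.9], 0.41)]
glue [([137.5, 213.0, 150.5, 223.6], 0.69)]
tape [([345.5, 213.5, 377.0, 239.8], 0.73)]
tube [([124.0, 161.8, 179.9, 172.2], 0.86), ([272.1, 198.2, 289.1, 218.4], 0.25)]
brush [([353.7, 135.3, 364.5, 187.2], 0.59)]
```

```bash
python3 - <<'E'
import cv2
a=cv2.imread("pics/side0.png");b=cv2.imread("pics/top0.png")
cv2.imwrite("pics/side0c.png",cv2.resize(a[130:290,170:340],None,fx=3.5,fy=3.5,interpolation=2))
cv2.imwrite("pics/top0c.png",cv2.resize(b[140:250,195:395],None,fx=4,fy=4,interpolation=2))
E
```

```text
(no output)
```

View pics/side0.png

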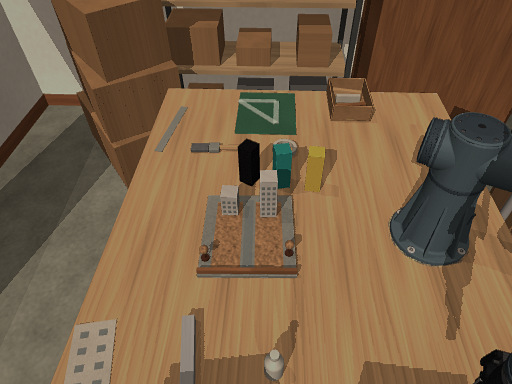

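View pics/top0.png

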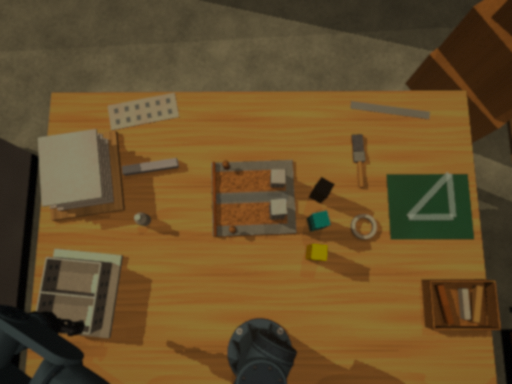

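```bash
sleep 1
```

```text
(no output)
```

View pics/side0c.png

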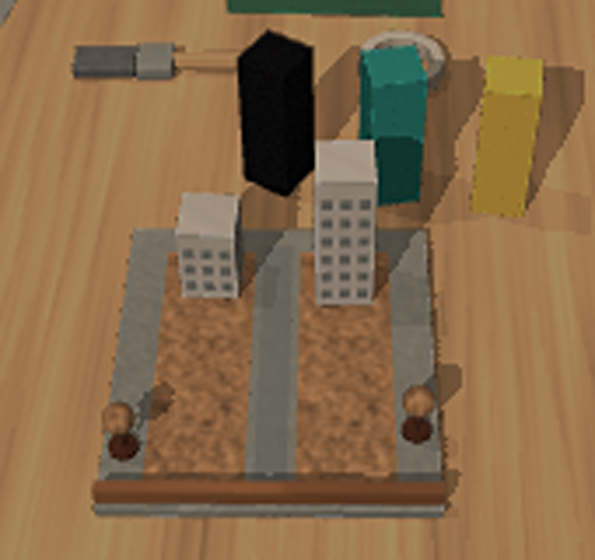

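View pics/top0c.png

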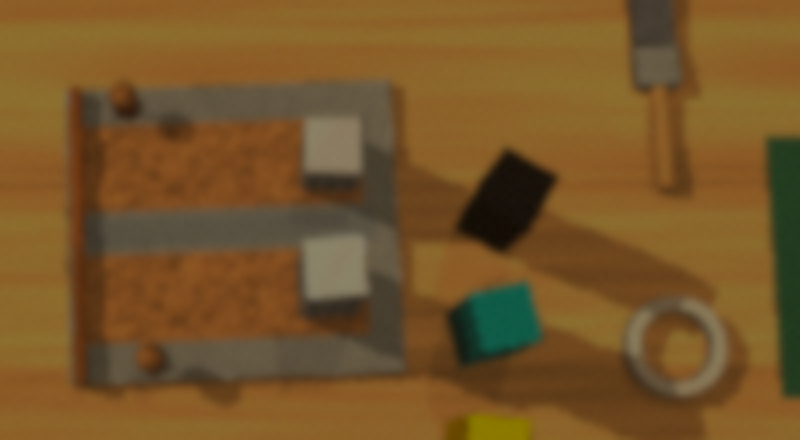

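```bash
cat > h.py <<'E'
import numpy as np, cv2
from scipy.spatial.transform import Rotation as R
from scipy.optimize import least_squares
from bench import viewer
C={n:viewer.get_calibration(n) for n in ("side","top")}
def proj(n,P):
    c=C[n]; q=c["orientation"]; r=R.from_quat([q[1],q[2],q[3],q[0]])
    p=r.inv().apply(np.atleast_2d(P)-c["origin"])
    p=p*[1,-1,-1]; u=p@c["K"].T
    return u[:,:2]/u[:,2:]
def pl(pose,P):  # pose x,y,yaw
    x,y,t=pose; c,s=np.cos(t),np.sin(t); P=np.atleast_2d(P)
    return np.c_[x+c*P[:,0]-s*P[:,1], y+s*P[:,0]+c*P[:,1], P[:,2]]
def ray(n,uv,z):
    c=C[n]; q=c["orientation"]; r=R.from_quat([q[1],q[2],q[3],q[0]])
    d=np.linalg.inv(c["K"])@[uv[0],uv[1],1]; d=r.apply(d*[1,-1,-1])
    return c["origin"]+d*(z-c["origin"][2])/d[2]
def box(pose,a,b,z0,z1):
    return pl(pose,np.array([[x,y,z] for z in(z0,z1) for x,y in((-a,-b),(a,-b),(a,b),(-a,b))]))
def draw(im,n,P,col,s,o):
    u=((proj(n,P)-o+.5)*s-.5).astype(int)
    for i in range(4):
        for a,b in((i,(i+1)%4),(4+i,4+(i+1)%4),(i,i+4)): cv2.line(im,tuple(map(int,u[a])),tuple(map(int,u[b])),col,1)
E
cat > fit.py <<'E'
from h import *
S=lambda x,y:((x+.5)/3.5-.5+170,(y+.5)/3.5-.5+130)
T=lambda x,y:((x+.5)/4-.5+195,(y+.5)/4-.5+140)
m=.001
def fit(obs,x0):
    def f(p): return np.concatenate([(proj(n,pl(p,np.array(P)*m))[0]-uv) for n,P,uv in obs])
    r=least_squares(f,x0,loss="soft_l1"); print(r.x, "rms",np.sqrt(np.mean(f(r.x)**2))); print(f(r.x).reshape(-1,2).round(1).tolist()); return r.x
B=fit([("side",(135,-150,12),S(133,230)),("side",(-135,-150,12),S(428,232)),("side",(135,150,0),S(97,517)),("side",(-135,150,0),S(443,515)),
 ("top",(135,-150,12),T(390,82)),("top",(-135,-150,12),T(405,372)),("top",(135,145,28),T(72,88)),("top",(-135,145,28),T(76,385))],[.45,.1,0])
t=12
Tw=fit([("side",(25,25,162),S(317,185)),("side",(-25,25,162),S(376,183)),("side",(25,-25,162),S(316,143)),("side",(-25,-25,162),S(375,141)),
 ("side",(25,25,12),S(316,303)),("side",(-25,25,12),S(374,303)),
 ("top",(25,25,162),T(302,239)),("top",(25,-25,162),T(366,234)),("top",(-25,-25,162),T(368,294)),("top",(-25,25,162),T(306,302))],[.4,0,0])
Bl=fit([("side",(25,25,92),S(178,239)),("side",(-25,25,92),S(238,237)),("side",(25,-25,92),S(181,196)),("side",(-25,-25,92),S(236,195)),
 ("side",(25,25,12),S(178,296)),("side",(-25,25,12),S(238,297)),
 ("top",(25,25,92),T(303,117)),("top",(25,-25,92),T(360,116)),("top",(-25,-25,92),T(361,176)),("top",(-25,25,92),T(304,176))],[.5,0,0])
Tq=fit([("side",(25,25,150),S(368,83)),("side",(-25,25,150),S(427,76)),("side",(25,-25,150),S(362,53)),("side",(-25,-25,150),S(418,47)),
 ("side",(-25,25,0),S(420,202)),
 ("top",(25,25,150),T(461,299)),("top",(25,-25,150),T(529,284)),("top",(-25,-25,150),T(541,343)),("top",(-25,25,150),T(475,360))],[.4,-.1,0])
def inb(B,p):
    c,s=np.cos(B[2]),np.sin(B[2]); d=p[:2]-B[:2]; return [c*d[0]+s*d[1],-s*d[0]+c*d[1],p[2]-B[2]]
print("tower in board",inb(B,Tw)); print("block in board",inb(B,Bl)); print("turq in board",inb(B,Tq))
np.savez("fit.npz",B=B,Tw=Tw,Bl=Bl,Tq=Tq)
for n,s,o,w in(("side",3.5,(170,130),np.s_[130:290,170:340]),("top",4,(195,140),np.s_[140:250,195:395])):
    im=cv2.resize(cv2.imread(f"pics/{n}0.png")[w],None,fx=s,fy=s,interpolation=2); o=np.array(o)
    draw(im,n,box(B,.135,.15,0,.012),(255,255,0),s,o)
    draw(im,n,box(Tw,.025,.025,.012,.162),(0,0,255),s,o)
    draw(im,n,box(Bl,.025,.025,.012,.092),(0,255,0),s,o)
    draw(im,n,box(Tq,.025,.025,.0,.15),(255,0,255),s,o)
    cv2.imwrite(f"pics/{n}_fit.png",im)
E
python3 fit.py
```

```text
[0.53223077 0.02118031 0.03330907] rms 0.5217261513732424
[[0.4, -0.6], [-0.5, -1.0], [0.0, -0.1], [0.7, 0.9], [0.2, -0.5], [0.4, 0.3], [-0.7, -0.3], [-0.4, -0.3]]
[ 0.47667841 -0.06166822  0.0614579 ] rms 0.45602293254897114
[[-0.4, -0.6], [0.7, -0.3], [-0.5, -0.7], [0.1, -0.4], [0.1, 0.9], [-0.1, 0.6], [-0.0, -0.1], [-0.6, 0.2], [0.1, 0.5], [0.1, -0.5]]
[ 0.59324104 -0.064663    0.02761648] rms 0.6022995429059042
[[-0.6, -0.7], [-0.6, -0.1], [-0.0, -0.4], [0.8, -0.1], [1.5, 0.9], [0.6, 0.7], [-0.2, 0.1], [-0.1, -0.0], [0.3, -0.9], [0.0, -0.5]]
[ 0.43594014 -0.19805538  0.18557436] rms 0.8583184522274263
[[1.3, 1.2], [0.6, 1.6], [0.3, -0.4], [-0.1, -0.2], [0.0, 0.3], [1.4, -1.2], [-0.6, -0.3], [-0.2, 0.1], [1.2, -1.3]]
tower in board [np.float64(-0.05828063690589112), np.float64(-0.08095252658043545), np.float64(0.028148826287144088)]
block in board [np.float64(0.05811760274308369), np.float64(-0.08782751343695548), np.float64(-0.005692590462093763)]
turq in board [np.float64(-0.10353840120583814), np.float64(-0.21590733030206197), np.float64(0.15226529254681131)]
```

```bash
sleep 3
```

```text
(no output)
```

View pics/side_fit.png

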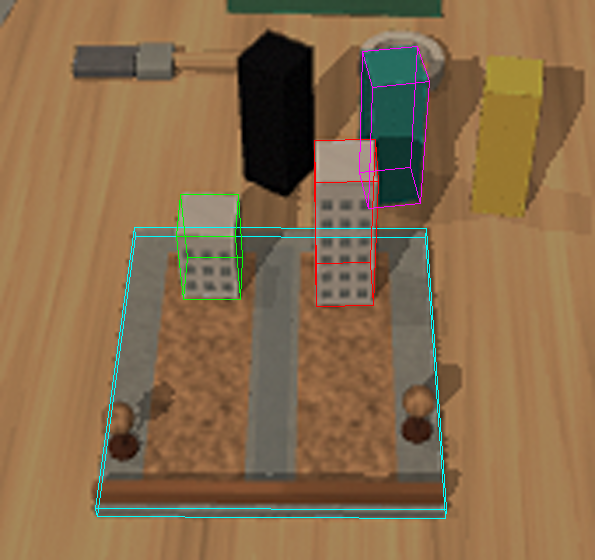

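View pics/top_fit.png

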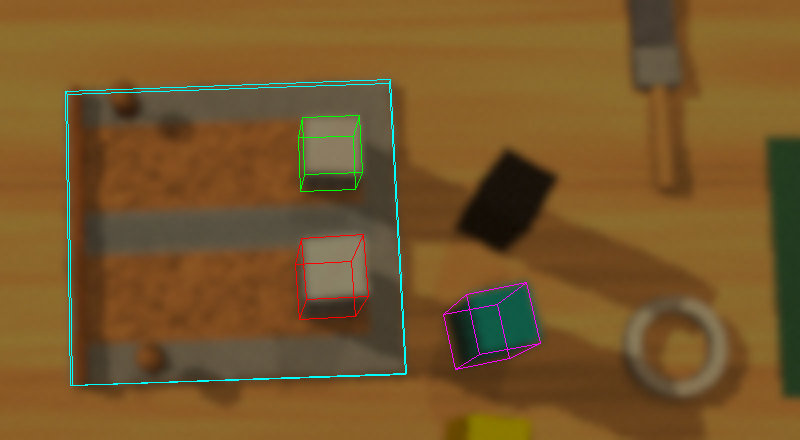

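The white tower is at side pixel (268,190). The other candidates are the short white block at (230,200), black at (249,163), turquoise at (283,165) and yellow at (315,168). The tower is the tall white one with windows, standing on the board's −x plot. The enlarged crop and the fitted wireframes confirm it, to within about 0.5 px. The wall lies towards world +y.

```bash
cat > go.py <<'E'
import sys,numpy as np
from scipy.spatial.transform import Rotation as R
from bench import telemetry
# target x y z(TCP) , tool-x angle deg -> total shift/turn in tool axes
x,y,z,a=map(float,sys.argv[1:5])
o=telemetry.get_obs(); q=o["eef_rot"]; r=R.from_quat([q[1],q[2],q[3],q[0]])
g=R.from_euler("z",a,degrees=True)*R.from_euler("x",180,degrees=True)
s=r.inv().apply(np.array([x,y,z])-o["eef_pos"]); t=(r.inv()*g).as_rotvec(degrees=True)
print("t",o["time_s"],"pos",o["eef_pos"].round(4),"F",o["wrist_force"].round(2),"shift mm",(s*1000).round(1),"turn",t.round(2))
E
python3 go.py 0.48 -0.125 0.24 3
```

```text
t 0.9 pos [0.141  0.5575 0.2393] F [ 0.56 -0.13 -0.01] shift mm [-578.5  496.    -0.7] turn [-0.  -0.  72.8]
```

step_arm(
  plan=[
    [[-0.034,0.0292,0],[0,0,4.3]],
    [[-0.068,0.0584,0],[0,0,8.6]],
    [[-0.102,0.0876,0],[0,0,12.9]],
    [[-0.136,0.1168,0],[0,0,17.2]],
    [[-0.17,0.146,0],[0,0,21.5]],
  ],
  fingers=0,
)

```text
time_s: 1.4
eef_pos: [0.2412, 0.3554, 0.2394]
eef_rot: [-0.0, 0.89, 0.455, 0.0]
wrist_force: [1.0, 0.0, 0.3]
opening: 0.146
```

```bash
python3 go.py 0.48 -0.125 0.24 3
```

```text
t 1.4 pos [0.2412 0.3554 0.2394] F [0.99 0.01 0.31] shift mm [-249.7  474.8   -0.6] turn [ 0.000e+00 -4.000e-02  5.117e+01]
```

step_arm(
  plan=[
    [[-0.021,0.0396,0],[0,0,4.3]],
    [[-0.042,0.0792,0],[0,0,8.6]],
    [[-0.063,0.1188,0],[0,0,12.9]],
    [[-0.084,0.1584,0],[0,0,17.2]],
    [[-0.105,0.198,0],[0,0,21.5]],
  ],
  fingers=0,
)

```text
time_s: 1.9
eef_pos: [0.3409, 0.1544, 0.2397]
eef_rot: [0.0, 0.96, 0.281, 0.001]
wrist_force: [1.3, 0.4, -0.0]
opening: 0.003
```

```bash
python3 go.py 0.48 -0.125 0.24 3
```

```text
t 1.9 pos [0.3409 0.1544 0.2397] F [ 1.3   0.37 -0.  ] shift mm [-3.360e+01  3.103e+02 -2.000e-01] turn [ 1.000e-02 -9.000e-02  2.963e+01]
```

step_arm(
  plan=[
    [[-0.005,0.045,0],[0,0,5]],
    [[-0.01,0.09,0],[0,0,10]],
    [[-0.015,0.135,0],[0,0,15]],
    [[-0.02,0.18,0],[0,0,20]],
    [[-0.024,0.22,0],[0,0,25]],
  ],
)

```text
time_s: 2.4
eef_pos: [0.4401, -0.0442, 0.2396]
eef_rot: [0.0, 0.998, 0.066, 0.0]
wrist_force: [0.4, 0.3, -0.3]
opening: 0.001
```

```bash
python3 go.py 0.48 -0.125 0.24 3
```

```text
t 2.4 pos [ 0.4401 -0.0442  0.2396] F [ 0.44  0.31 -0.27] shift mm [29.  85.3 -0.4] turn [ 0.02 -0.05  4.53]
```

step_arm(
  plan=[
    [[0.015,0.043,0],[0,0,2.5]],
    [[0.029,0.085,0],[0,0,4.5]],
    [[0.029,0.085,0],[0,0,4.5]],
    [[0.029,0.085,0.03],[0,0,4.5]],
    [[0.029,0.085,0.06],[0,0,4.5]],
  ],
)

```text
time_s: 2.9
eef_pos: [0.4802, -0.1224, 0.1794]
eef_rot: [0.0, 1.0, 0.029, 0.001]
wrist_force: [0.1, 0.3, -0.5]
opening: -0.002
```

```bash
python3 go.py 0.48 -0.125 0.145 3; python3 - <<'E'
from bench import viewer
import cv2
for n,w in(("side",(120,300,160,360)),("top",(130,260,190,390))):
    im=viewer.camera(n)[:,:,::-1][w[0]:w[1],w[2]:w[3]]; cv2.imwrite(f"pics/{n}1.png",cv2.resize(im,None,fx=3,fy=3,interpolation=2))
E
```

```text
t 2.9 pos [ 0.4802 -0.1224  0.1794] F [ 0.05  0.27 -0.49] shift mm [-0.4  2.5 34.4] turn [ 0.06 -0.12  0.28]
```

```bash
sleep 2
```

```text
(no output)
```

View pics/side1.png

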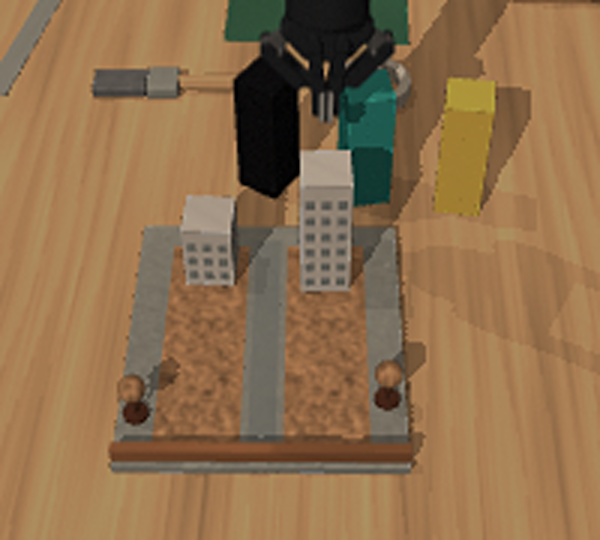

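View pics/top1.png

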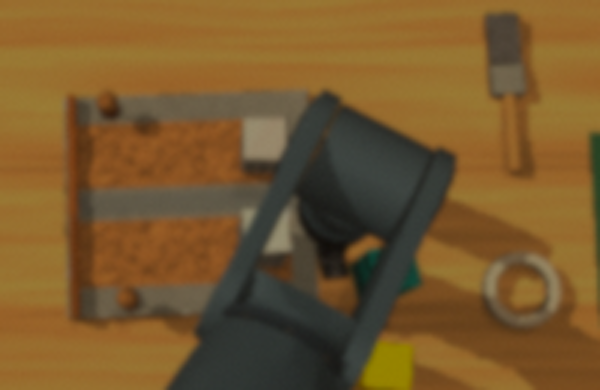

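step_arm(
  plan=[
    [[0,0,0.02],[0,0,0]],
    [[0,0,0.034],[0,0,0]],
    [[0,0,0.034],[0,0,0]],
    [[0,-0.01,0.034],[0,0,0]],
    [[0,-0.018,0.034],[0,0,0]],
  ],
)

```text
time_s: 3.5
eef_pos: [0.4794, -0.1036, 0.1468]
eef_rot: [0.0, 1.0, 0.029, 0.001]
wrist_force: [0.1, 0.2, 0.0]
opening: 0.003
```

step_arm(
  plan=[
    [[0,-0.008,0],[0,0,0]],
    [[0,-0.016,0],[0,0,0]],
    [[0,-0.024,0],[0,0,0]],
    [[0,-0.032,0],[0,0,0]],
    [[0,-0.04,0],[0,0,0]],
  ],
)

```text
time_s: 4.0
eef_pos: [0.4763, -0.0635, 0.1453]
eef_rot: [-0.0, 1.0, 0.029, -0.0]
wrist_force: [-0.6, 0.0, -0.1]
opening: 0.005
```

```bash
python3 go.py 0.48 -0.045 0.145 3; python3 - <<'E'
from bench import viewer
import cv2
for n,w in(("side",(120,300,160,360)),):
    im=viewer.camera(n)[:,:,::-1][w[0]:w[1],w[2]:w[3]]; cv2.imwrite(f"pics/{n}2.png",cv2.resize(im,None,fx=3,fy=3,interpolation=2))
E
```

```text
t 4.0 pos [ 0.4763 -0.0635  0.1453] F [-0.57  0.   -0.09] shift mm [  4.8 -18.2   0.3] turn [-0.01  0.    0.31]
```

```bash
sleep 2
```

```text
(no output)
```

View pics/side2.png

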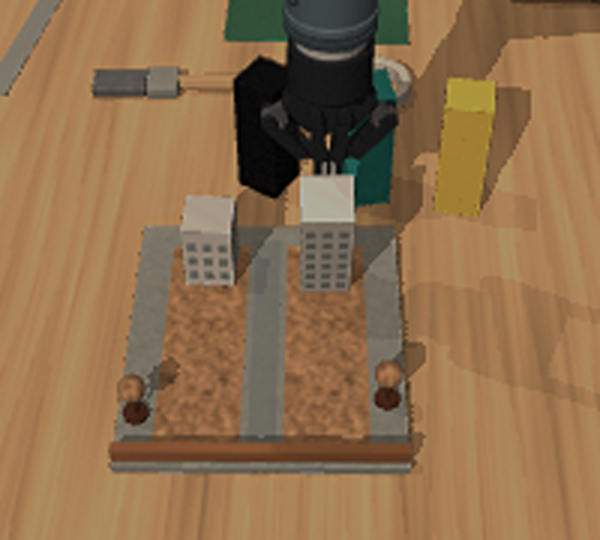

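The tower is tipping cleanly towards the wall, with its top edge now at crop (327,222) and its foot still at (326,290). I'll keep pushing gently until it falls.

step_arm(
  plan=[
    [[0,-0.007,0],[0,0,0]],
    [[0,-0.014,0],[0,0,0]],
    [[0,-0.021,0],[0,0,0]],
    [[0,-0.028,0],[0,0,0]],
    [[0,-0.032,0],[0,0,0]],
  ],
)

```text
time_s: 4.55
eef_pos: [0.4744, -0.0316, 0.1452]
eef_rot: [-0.0, 1.0, 0.029, -0.0]
wrist_force: [0.4, 0.7, 0.6]
opening: -0.001
```

```bash
cat > snap.py <<'E'
import sys
from bench import viewer
import cv2
k=sys.argv[1]
for n,w in(("side",(120,300,160,360)),("top",(130,260,190,390)))[:int(sys.argv[2])]:
    f=viewer.camera(n)[:,:,::-1]; cv2.imwrite(f"pics/{n}{k}_full.png",f)
    cv2.imwrite(f"pics/{n}{k}.png",cv2.resize(f[w[0]:w[1],w[2]:w[3]],None,fx=3,fy=3,interpolation=2))
E
python3 go.py 0.48 -0.045 0.145 3; python3 snap.py 3 1
```

```text
t 4.55 pos [ 0.4744 -0.0316  0.1452] F [0.38 0.71 0.55] shift mm [ 4.8 13.7  0.2] turn [-0.01  0.01  0.32]
```

```bash
sleep 2
```

```text
(no output)
```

View pics/side3.png

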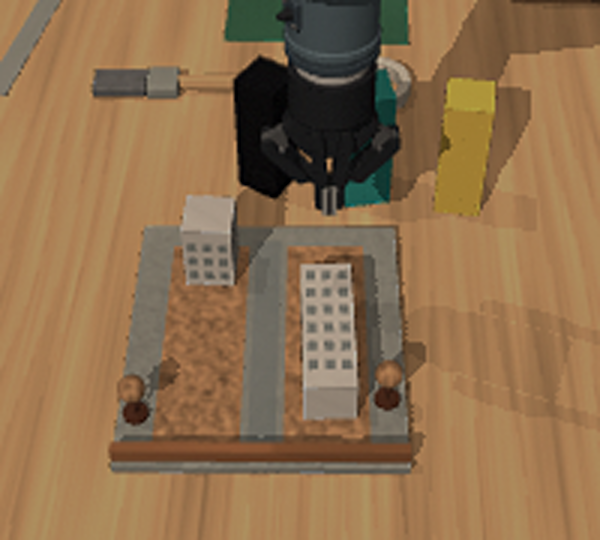

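The tower has fallen and lies on its plot, with its foot end at crop y≈264 and its top end at y≈417. I'll measure its pose.

```bash
cat > lie.py <<'E'
from h import *
import sys,json
k=sys.argv[1]; pts=json.loads(sys.argv[2]); z=np.load("fit.npz"); B=z["B"]
M=[(25,-75,62),(-25,-75,62),(25,75,62),(-25,75,62),(25,75,12),(-25,75,12)]
def f(p): return np.concatenate([proj("side",pl(p,np.array(m)*.001))[0]-((np.array(u)+.5)/3-.5+[160,120]) for m,u in zip(M,pts)])
r=least_squares(f,[.477,.04,.03]); p=r.x; print(p,np.sqrt(np.mean(r.fun**2)),r.fun.reshape(-1,2).round(1).tolist())
c,s=np.cos(B[2]),np.sin(B[2])
for nm,yy in(("foot",-.075),("top",.075)):
    w=pl(p,[[0,yy,.037]])[0]; d=w[:2]-B[:2]; print(nm,"world",w.round(4),"board",(np.array([c*d[0]+s*d[1],-s*d[0]+c*d[1]])*1000).round(1))
im=cv2.imread(f"pics/side{k}.png"); draw(im,"side",box(p,.025,.075,.012,.062),(0,0,255),3,np.array([160,120])); draw(im,"side",box(B,.135,.15,0,.012),(255,255,0),3,np.array([160,120]))
cv2.imwrite(f"pics/side{k}_fit.png",im)
E
python3 lie.py 3 "[[302,264],[352,264],[303,388],[356,386],[305,417],[356,416]]"
```

```text
[0.47101162 0.04271167 0.04553854] 0.5009966734278212 [[-0.2, -0.5], [0.1, -0.6], [-0.1, -0.5], [0.8, 0.1], [-0.8, 0.5], [0.2, 0.7]]
foot world [ 0.4744 -0.0322  0.037 ] board [-59.6 -51.4]
top world [0.4676 0.1176 0.037 ] board [-61.4  98.6]
```

```bash
sleep 2
```

```text
(no output)
```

View pics/side3_fit.png

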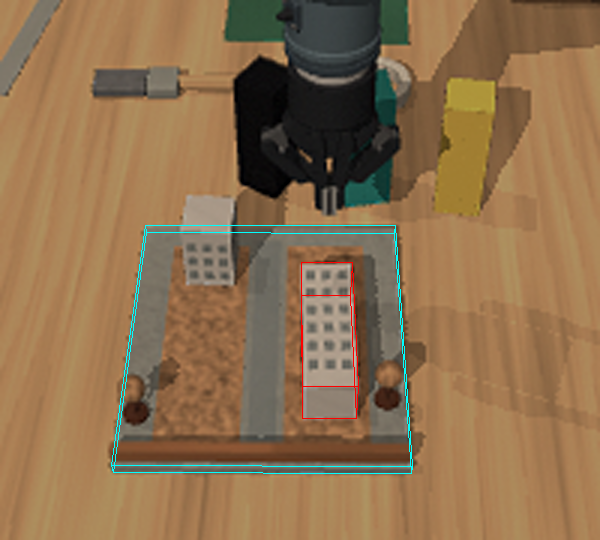

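step_arm(
  plan=[
    [[0.001,0.022,0],[0,0,0]],
    [[0.001,0.042,0],[0,0,0]],
    [[0.001,0.042,0.035],[0,0,0]],
    [[0.001,0.042,0.07],[0,0,0]],
    [[0.001,0.042,0.1],[0,0,0]],
  ],
)

```text
time_s: 5.1
eef_pos: [0.4777, -0.0744, 0.044]
eef_rot: [0.0, 1.0, 0.029, 0.0]
wrist_force: [0.2, -0.1, 0.4]
opening: 0.001
```

```bash
python3 go.py 0.475 -0.073 0.04 3; python3 snap.py 4 1
```

```text
t 5.1 pos [ 0.4777 -0.0744  0.044 ] F [ 0.17 -0.07  0.42] shift mm [-2.6 -1.6  4. ] turn [ 0.01 -0.01  0.27]
```

```bash
sleep 2
```

```text
(no output)
```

View pics/side4.png

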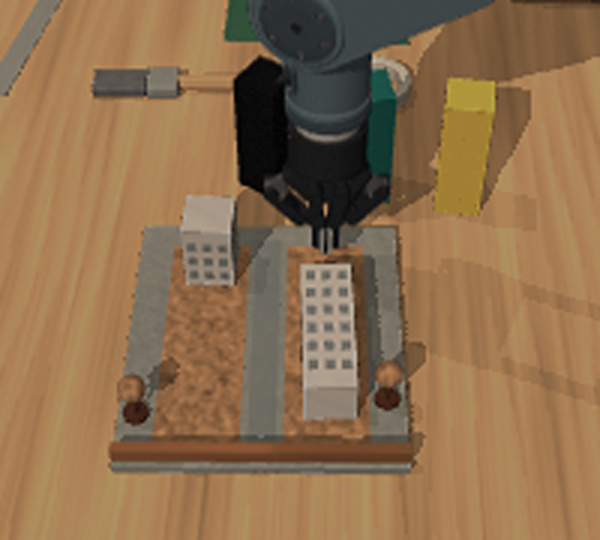

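step_arm(
  plan=[
    [[-0.002,-0.01,0.004],[0,0,0]],
    [[-0.002,-0.02,0.004],[0,0,0]],
    [[-0.002,-0.028,0.004],[0,0,0]],
    [[-0.002,-0.034,0.004],[0,0,0]],
    [[-0.002,-0.04,0.004],[0,0,0]],
  ],
)

```text
time_s: 5.65
eef_pos: [0.475, -0.0343, 0.0428]
eef_rot: [0.001, 1.0, 0.029, 0.002]
wrist_force: [-0.6, -2.2, 3.1]
opening: 0.003
```

step_arm(
  plan=[
    [[0,-0.004,0],[0,0,0]],
    [[0,-0.008,0],[0,0,0]],
    [[0,-0.012,0],[0,0,0]],
    [[0,-0.015,0],[0,0,0]],
    [[0,-0.018,0],[0,0,0]],
  ],
)

```text
time_s: 6.15
eef_pos: [0.4726, -0.0163, 0.0413]
eef_rot: [0.0, 1.0, 0.029, -0.0]
wrist_force: [0.6, -2.5, 2.0]
opening: 0.004
```

```bash
python3 snap.py 5 1
sleep 2
```

```text
(no output)
```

View pics/side5.png

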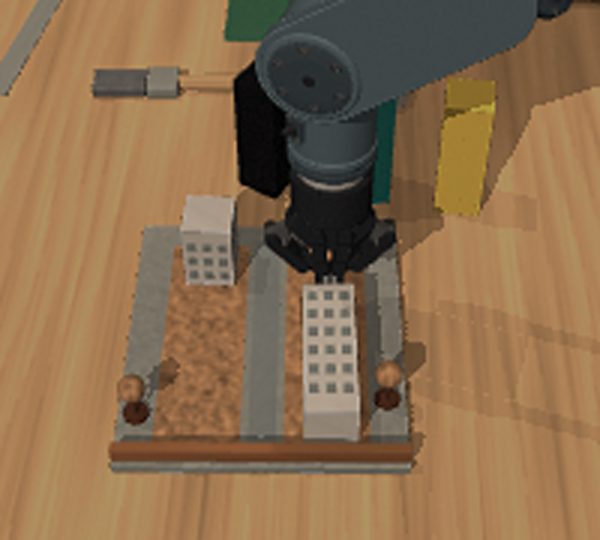

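The tower is sliding straight, with its front lower edge at crop y≈438 and the wall just ahead of it. I'll go on in small steps until the force rises.

step_arm(
  plan=[
    [[0,-0.003,0],[0,0,0]],
    [[0,-0.006,0],[0,0,0]],
    [[0,-0.008,0],[0,0,0]],
    [[0,-0.01,0],[0,0,0]],
  ],
)

```text
time_s: 6.6
eef_pos: [0.4719, -0.0069, 0.0412]
eef_rot: [0.001, 1.0, 0.029, -0.0]
wrist_force: [-1.0, -12.4, 0.6]
opening: -0.002
```

step_arm(
  plan=[
    [[0,-0.0015,0],[0,0,0]],
    [[0,-0.003,0],[0,0,0]],
  ],
)

```text
time_s: 6.8
eef_pos: [0.4726, -0.0067, 0.0419]
eef_rot: [0.003, 1.0, 0.03, 0.0]
wrist_force: [-3.3, -25.4, 3.1]
opening: 0.002
```

```bash
python3 snap.py 6 1
sleep 2
```

```text
(no output)
```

View pics/side6.png

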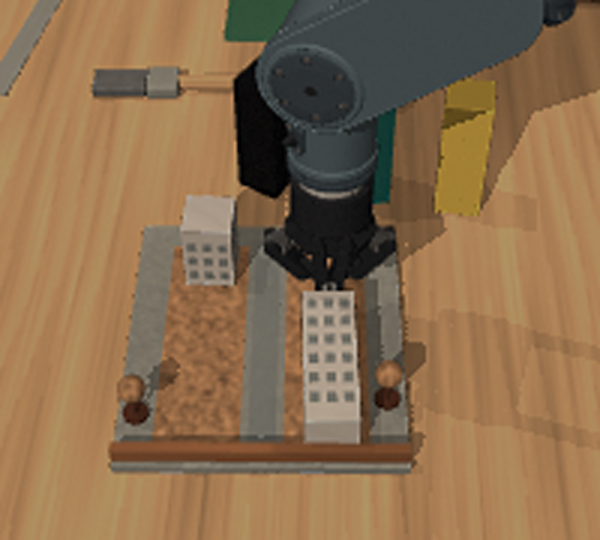

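The force rose from 2.5 N to 25 N with no further motion, so the top end is against the wall. I'll back off and rise.

step_arm(
  plan=[
    [[0,0.006,0],[0,0,0]],
    [[0,0.02,0],[0,0,0]],
    [[0,0.034,0],[0,0,0]],
    [[0,0.042,-0.03],[0,0,0]],
    [[0,0.042,-0.075],[0,0,0]],
  ],
)

```text
time_s: 7.35
eef_pos: [0.4719, -0.0461, 0.1145]
eef_rot: [-0.001, 1.0, 0.028, -0.003]
wrist_force: [1.2, 0.6, -0.6]
opening: -0.001
```

step_arm(
  plan=[
    [[0,0,-0.045],[0,0,0]],
    [[0,0,-0.09],[0,0,0]],
    [[0,0,-0.135],[0,0,0]],
    [[0,0,-0.16],[0,0,0]],
    [[0,0,-0.16],[0,0,0]],
  ],
)

```text
time_s: 7.85
eef_pos: [0.4764, -0.0467, 0.2809]
eef_rot: [0.001, 1.0, 0.029, 0.004]
wrist_force: [0.1, -0.2, -0.7]
opening: 0.005
```

```bash
python3 go.py 0.475 -0.06 0.28 3;python3 snap.py 7 2; python3 lie.py 7 "[[302,291],[353,290],[304,417],[359,415],[306,443],[360,442]]"
```

```text
t 7.85 pos [ 0.4764 -0.0467  0.2809] F [ 0.14 -0.16 -0.69] shift mm [-2.1 13.2  0.9] turn [ 0.16 -0.44  0.28]
[0.46906245 0.07362337 0.05544338] 0.9110536040084809 [[-0.2, -1.5], [0.0, -1.5], [0.1, -0.4], [0.7, -0.0], [-0.5, 1.4], [-0.2, 1.5]]
foot world [ 0.4732 -0.0013  0.037 ] board [-59.7 -20.5]
top world [0.4649 0.1485 0.037 ] board [-63.  129.5]
```

```bash
sleep 4
```

```text
(no output)
```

View pics/side7.png

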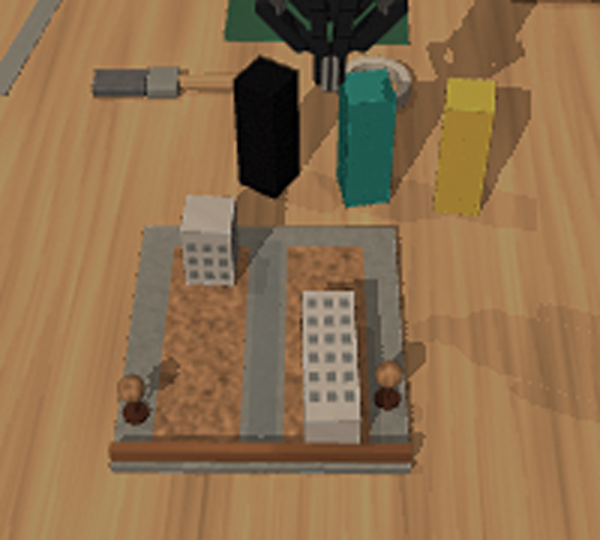

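View pics/side7_fit.png

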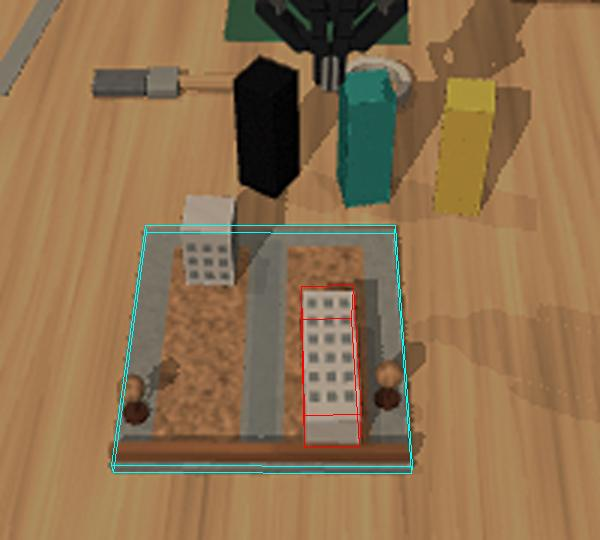

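View pics/top7.png

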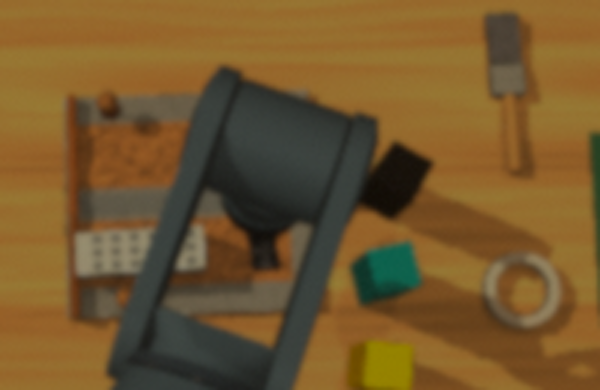

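The two lower front points are hidden behind the wall's top edge, so I'll refit without them.

```bash
python3 lie.py 7 "[[302,291],[353,290],[304,417],[359,415]]"; python3 - <<'E'
import cv2,numpy as np
from bench import nets
a=cv2.imread("pics/side0.png").astype(int);b=cv2.imread("pics/side7_full.png").astype(int)
d=np.abs(a-b).max(2)
for n,(l,t,r,bo) in dict(block=(219,184,240,216),tree1=(199,242,213,263),tree2=(284,238,295,258),glue=(263,349,284,380),tube=(179,316,199,384),brush=(191,141,230,152)).items(): print(n,d[t:bo,l:r].max(),np.median(d[t:bo,l:r]))
z=cv2.imread("pics/side7_full.png")[215:285,190:310]; cv2.imwrite("pics/s7z.png",cv2.resize(z,None,fx=6,fy=6,interpolation=2))
t0=cv2.imread("pics/top0.png").astype(int);t7=cv2.imread("pics/top7_full.png").astype(int)
print("tape top",np.abs(t0-t7).max(2)[210:242,343:380].max(),"brush",np.abs(t0-t7).max(2)[133:190,350:368].max())
E
```

```text
[0.4694806  0.07638129 0.04880698] 0.5538913621312389 [[-0.2, -0.9], [0.1, -0.7], [-0.3, 0.4], [0.4, 0.9]]
foot world [0.4731 0.0015 0.037 ] board [-59.7 -17.7]
top world [0.4658 0.1513 0.037 ] board [-62.  132.3]
block 8 5.0
tree1 7 4.0
tree2 45 5.0
glue 7 5.0
tube 7 5.0
brush 8 4.0
tape top 13 brush 12
```

```bash
sleep 3
```

```text
(no output)
```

View pics/s7z.png

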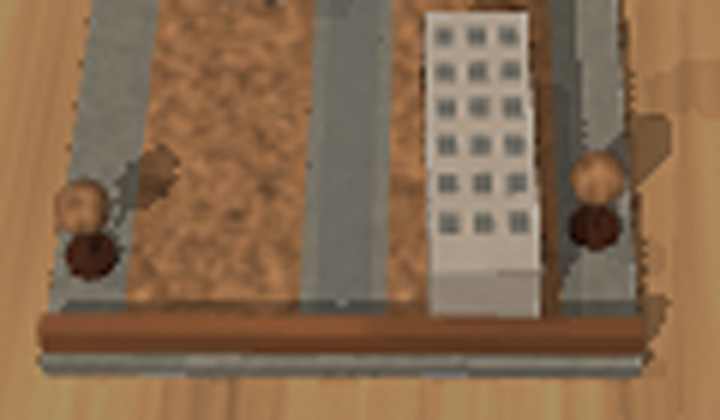

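```bash
python3 -c "
from bench import ticket
print(ticket.hand_in())"
```

```text
the job is handed in; nothing more can be done
None
```

I tipped the tall white tower towards the wall with closed fingers, then pushed it along lying down until its top end met the wall. I backed the arm off before handing in, at about 8 s of the 38 s allowed; no verdict was reported.

**Against the wall:** The pushing force jumped from about 2.5 N to 25 N and the tool stopped moving, so the top end is up against the wall. The picture fit after backing off, from one view, puts the top end at board y ≈ 132 mm, about 3 mm short of the wall face. That is inside the 5 mm limit, with a fit error of roughly 2 mm.

**On its strip:** The same fit puts the foot at board x ≈ −60 mm and the top at −62 mm, against a centre line of −60 mm.

**Other things:** The pictures show no change at the shorter building, one tree, glue bottle, tape roll, tube or brush. The pixels around the tree beside the tower did change. In the picture the tree stands where it did, and I put the change down to the fallen tower's shadow.

**A check that disagreed:** My first fit of the final pose gave 129.5 mm, which would have been outside the limit. It used the tower's lower front edge, which the wall hides, so I dropped those two points and refitted.

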